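Counter-hold the tee bolt of a belt tensioner

TASK

Get the belt tensioner ready for tightening. Press the hinged cover of the nut driver down until its catch clicks and keeps it shut by itself, and take the gripper off it; then reach down into the narrow gap behind the bracket, grip the tee bolt's hidden head firmly across its two long flats so that the head stands upright, and hold it there so that its spring cannot turn it back. Finish while still holding the head, with the cover still shut, and leave the tray, the oil bottle and the spanner where they are.

Things in the scene. Friction and masses are not known exactly. Their poses are not given: they have to be found in the camera images.
- tensioner: Fixed steel belt tensioner. Origin on the table, directly below the middle of the bracket's rear face; x across the plates (away from the robot at yaw 0), y along the bracket, z up. All mm in this frame: base plate 12 thick, x -155 to 70, y -100 to 100; bracket, an upright plate, x -8 to 0, y -80 to 80, top z 105; the nut driver stands before it (-x), the gap is behind it (+x).
- gap (a point): Middle of the mouth of the gap behind the bracket: x 26, y 0, z 105 of the tensioner, axes alike. The gap is 52 wide in x, from the bracket to an upright rear plate (x 52 to 60, y -80 to 80, top z 85); low webs (top z 42) close its ends at y -80..-72 and 72..80. It is open above; its floor is at z 12.
- driver (a point): Middle of the open top of the nut driver: x -90, y 0, z 94 of the tensioner. The driver is a white open-topped box, x -135 to -45, y -40 to 40 of the tensioner; its nose and a hex nut lie between it and the bracket at z 75.
- cover (a joint): Angle of the driver's hinged cover, rad: 0 shut (level), 0.45 to 0.75 at the start (a light spring holds it up), at most 1.0. Hinge along the tensioner's y at x -45, z 96.5: the free end is towards -x and rises as it opens. Pushed straight down in mid-panel or nearer the free end it clicks shut at about 5 to 20 N; then its catch holds it (under 0.025), else it springs open again.
- cover_end (a point): Middle of the upper edge of the cover's free end. The cover is a cream sheet 94 long, 80 wide, 4 thick, with a 20 lip hanging down at the free end; this point is 97 from the hinge line along the cover. Its frame turns with the cover; x points from the free end to the hinge, z out of the upper face. Shut, the upper face is level, 98.5 above the table.
- tbolt (a joint): Turn of the tee bolt about the tensioner's +x axis (75 above the table), rad: 0 when the head's long flats are upright, 0.25 to 0.45 at the start (its top leans to -y). Let go, a torsion spring (0.1 N m at 0) turns it back to 0.25 or more. Fingers closing along the tensioner's y from straight above, centred on the head, gripping with 25 N or more, square it up to 0.
- bolt_head (a point): Centre of the tee bolt's dark steel head behind the bracket: a block 14 thick along x, 20 across its two long flats (this frame's y), 40 long (its z, upright when joint tbolt is 0). It lies at x 15, y 0, z 75 of the tensioner, on an 18 diameter shank, 8 clear of the bracket.
- tray: Bystander: black plastic open tray, 120 x 160 x 45 high, loose on the table beside the tensioner. Origin at the centre of its underside.
- oiler: Bystander: white plastic oil bottle, 64 diameter, 130 high, loose on the table beside the tensioner. Origin at the centre of its underside.
- spanner: Bystander: steel spanner lying on the table beyond the tensioner. Origin at the middle of its underside.

How it is judged (in metres and radians):
On the way, in this order (a step that is already met when the one before it is completed fails the run):
1. the cover is shut and its catch alone keeps it shut, the robot off it (value of joint cover below 0.04 rad and contact force between each of the arm, the fingers and cover below 0.2 N), for 0.4 s.
2. the fingers grip the tee head and it stands upright (contact force between the fingers and tbolt above 10 N and value of joint tbolt between -0.12 and 0.12 rad), for 0.3 s.
At the end, for the whole second after the job is handed in: The cover is still latched shut (under 0.04 rad), the fingers press on the tee head with more than 10 N in all, and the head stands upright within 0.12 rad (7 degrees) and does not turn (under 0.1 rad/s) (all of step 2 and value of joint cover below 0.04 rad and velocity of joint tbolt between -0.1 and 0.1 rad/s); the arm keeps its last pose, push and grip.
It fails at once if the tray was shoved by more than 30 mm (distance of tray from where it was at the start of the episode above 0.03 m).
It fails at once if the oil bottle was shoved by more than 30 mm or tipped (distance of oiler from where it was at the start of the episode above 0.03 m or angle between oiler's own z axis and vertical above 0.4 rad).
It fails at once if the spanner was shoved by more than 30 mm (distance of spanner from where it was at the start of the episode above 0.03 m).
It also fails if it takes over 38 s, if anything falls off the work surface, if the arm or the gripper's body presses on something with over 40 N, if the wrist force passes 120 N, or if a joint passes its speed limit or range.

ROBOT

A 6-joint arm with a two-finger parallel gripper is mounted at the origin on the work surface. World frame = base frame: x ahead of the robot, y to its left, z up, the work surface at z = 0. Lengths are in mm, angles in rad, forces in N, time in s.
With the tool pointing down it reaches from about 275 to 750 mm from the base axis. Payload 10.2 kg.
Tool frame: the origin (TCP) lies between the finger pads; the fingertips stand 14 mm ahead of it and the grasp point (between the pads) lies 5 mm behind it (tip_reach is the distance from the TCP to the fingertips, in mm); z points along the fingers, y is the line along which they close (so a half turn about z gives the same grasp; the last joint's range is limited). The gripper opens to 85 mm and grips with 20 to 120 N. Pads are 22 mm wide; open, the fingers measure 114 mm over their backs; the gripper's body (76 mm by 85 mm) begins 54 mm behind the grasp point. The pads swing forward as they close: fully open they stand 13 mm farther back than shut.
Start: joints at [-1.444, 0.313, 1.498, -0, 1.331, -0.223], TCP at [179.91, -493.218, 245.294] pointing down, gripper open.
Joint ranges: [-2.94, 2.94], [-0.97, 2.17], [0.19, 2.56], [-1.23, 4.37], [0.02, 3.11], [-2.88, 2.88]. Speed limits (rad/s): [2.39, 2.39, 3.01, 3.14, 3.14, 3.14].

INTERFACE

Orientations are given as a unit quaternion [w, x, y, z].
In Python, from rig import * gives the robot as it stands.
- The arm moves only by the tool arm_command, never from a script. Its argument "steps" is a list that holds one entry, the list of rows, each a list of 7 numbers: the opening, from 0 (shut) to 1 (fully open), then the shift along the tool's x, y, z each as a share of 0.05 m, from -1 to 1, then the turn, a rotation vector about the tool's x, y, z each as a share of 0.15 rad, from -1 to 1. A call has 1 to 8 rows; each row shifts and turns the commanded pose from where the row before left it, along the tool's axes as they then stand; what a row does not reach is not made up. A row lasts 1/8 s, in which the tool goes at most 62.5 mm and 10.7 degrees, less where a joint would pass 70% of its speed; a pose out of reach is approached as far as the arm can. A call with a number of a shift or a turn outside -1 to 1 is refused whole. A call with a gripper value outside its range is refused whole. The fingers move at their own pace and stop on an object; "squeeze" is the grip in N (left out, the last holds). Time passes only in rows, so rows that do not move let the fingers close. It gives the time, the measured TCP pose, the force, the opening and the grip force at its end, in the units of the state.
- sense(): the state, without advancing time (a new reading comes with each control period).
- capture(name): name is "side" or "top" or "wrist"; returns the picture (384x512x3 uint8, red, green, blue); there is no depth.
- get_calibration(name): a dict with "intrinsics" (3x3 intrinsics, pixels), "rvec" (rotation vector, rad) and "tvec" (3), from world to camera coordinates, as OpenCV has them; the wrist camera has in their place "T_tool_cam" (4x4, takes a point from camera to tool coordinates, whose origin is the TCP and whose axes are the flange's). Camera axes: x right, y down, z forward; pixel columns grow to the right and rows downward; lengths in mm; the calibration is good to about 2 mm. A picture is of the moment at which its call begins: read the wrist's pose just before it. get_calibration takes no time and is no camera call.
- finish_job(): hands the job in; it is judged then, once.
The state is a dict: "time_s": time; "joints": joint angles; "dq": joint speeds; "tau": joint torques, N m; "eef_pos": TCP position; "ee_rot": TCP orientation; "force": force on the tool from outside, world axes, zero at the start; "wrist_torque": the same for the moment, N m; "grip_width": opening from 0.0 (shut) to 1.0 (fully open); "grip_force": force on a finger pad.
Only numpy, scipy, OpenCV 4.12 (cv2) and the standard library are available. Lean on these libraries where they do the work, as an engineer would, in place of code of your own. Each camera call takes 0.05 s, during which the arm holds its last target. There are 200 camera calls.

## Working session

There is one attempt and no reset: what is moved stays moved. The work goes in short steps, Python scripts to look and compute and a tool call to move; the robot and the scene stay as the last step left them, time stands still between calls to the robot, and variables do not carry over. Pictures are saved under pics/ and viewed, at most 10 in all, crops included, and the job is handed in when it is done.

Besides the shell and the picture viewer there is one more tool, called after "Emit:" as name(argument=value, ...), one argument or row to a line, values as JSON. arm_command: Moves the arm, as the interface text tells. Its arguments: {"type":"object","properties":{"steps":{"type":"array"},"squeeze":{"type":"number"}},"required":["steps"]}

```bash
mkdir -p pics; ls
python3 - <<'E'
from rig import *
import cv2
s=sense(); print(s)
for n in("top","side"):
    cv2.imwrite(f"pics/{n}0.png",capture(n)[:,:,::-1])
for n in("top","side","wrist"): print(n,get_calibration(n))
E
```

```text
pics
{'time_s': 0.0, 'joints': array([-1.44442285e+00,  3.13455169e-01,  1.49846849e+00, -2.17769400e-05,
        1.33100283e+00, -2.23368238e-01]), 'dq': array([ 2.58997608e-04, -3.19596880e-05, -4.69270179e-04, -1.69123158e-03,
       -1.31648096e-03,  9.66238186e-04]), 'tau': array([ 1.29792884e-04, -4.12266254e+01, -2.59741187e+01, -1.36932263e-04,
        4.24539248e-03, -3.46801787e-08]), 'eef_pos': array([ 179.86066935, -492.96069724,  244.72059936]), 'ee_rot': array([-6.66647691e-04,  9.84748345e-01,  1.73983482e-01,  2.17683969e-05]), 'force': array([ 0.43400035,  0.42765283, -0.33185295]), 'wrist_torque': array([ 0.02332725, -0.02831901, -0.04279827]), 'grip_force': 0.0, 'grip_width': 1.000127202082604}
top {'intrinsics': array([[385.72142215,   0.        , 258.77405729],
       [  0.        , 385.72142215, 184.71806829],
       [  0.        ,   0.        ,   1.        ]]), 'rvec': array([ 2.1208167 , -2.09832284,  0.22062376]), 'tvec': array([  25.96900917,  646.73076365, 1019.81605507])}
side {'intrinsics': array([[484.92784868,   0.        , 258.68502056],
       [  0.        , 484.92784868, 191.65330309],
       [  0.        ,   0.        ,   1.        ]]), 'rvec': array([ 0.52387958, -2.55560126,  1.37981401]), 'tvec': array([ 588.80203138,  204.29779335, 1260.89293699])}
wrist {'intrinsics': array([[296.58311079,   0.        , 254.07756408],
       [  0.        , 296.58311079, 183.69174754],
       [  0.        ,   0.        ,   1.        ]]), 'T_tool_cam': array([[ 1.34057667e-03, -9.59097681e-01, -2.83072148e-01,
         7.17957903e+01],
       [ 9.99999056e-01,  1.20002478e-03,  6.69915503e-04,
        -8.51101938e-01],
       [-3.02820813e-04, -2.83072779e-01,  9.59098384e-01,
        -1.29272491e+02],
       [ 0.00000000e+00,  0.00000000e+00,  0.00000000e+00,
         1.00000000e+00]])}
```

View pics/top0.png

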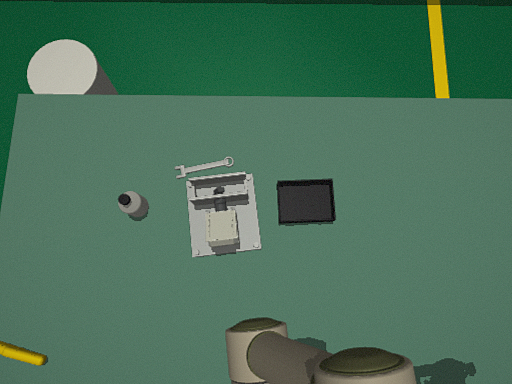

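View pics/side0.png

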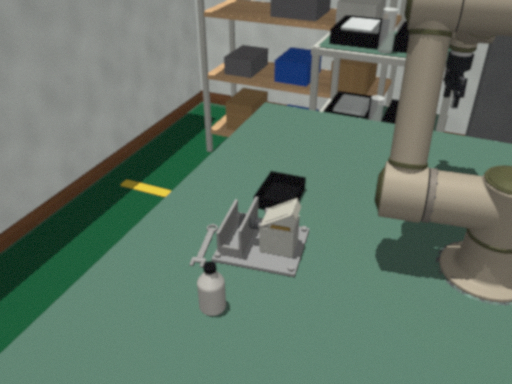

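The top view shows the base plate with corners near (187,178), (254,174), (260,247), (193,256), the tee head near (220,190), the cover near (222,225), the tray at (306,202) and the bottle at (133,205). The side view shows the cover raised. I'll zoom in and convert pixels to positions.

```bash
cat > h.py <<'E'
import numpy as np, cv2
from rig import *
from scipy.spatial.transform import Rotation as R
def cam(n,s=None):
    c=get_calibration(n); K=c["intrinsics"]
    if n=="wrist":
        T=np.eye(4); q=s["ee_rot"]; T[:3,:3]=R.from_quat([q[1],q[2],q[3],q[0]]).as_matrix(); T[:3,3]=s["eef_pos"]
        W=T@c["T_tool_cam"]; return K,W[:3,:3],W[:3,3]
    r=cv2.Rodrigues(c["rvec"])[0]; return K,r.T,-r.T@c["tvec"]
def ray(c,p,z):
    K,Rw,o=c; d=Rw@np.linalg.solve(K,[p[0],p[1],1]); return o+d*(z-o[2])/d[2]
def proj(c,P):
    K,Rw,o=c; q=K@(Rw.T@(np.asarray(P,float)-o)); return q[:2]/q[2]
E
python3 - <<'E'
from h import *
c=cam("top"); print("cam",c[2])
for p in [(187,178),(254,174),(260,247),(193,256)]: print(p,ray(c,p,12)[:2])
im=cv2.imread("pics/top0.png")[155:265,110:340]
cv2.imwrite("pics/topc.png",cv2.resize(im,None,fx=3.4,fy=3.4,interpolation=cv2.INTER_CUBIC))
E
```

```text
cam [ 419.20851264   29.51036007 1132.41035753]
(187, 178) [676.65672214 247.26332608]
(254, 174) [691.03122667  47.65669741]
(260, 247) [475.62912775  27.55473395]
(193, 256) [448.1558454  218.76283086]
```

View pics/topc.png

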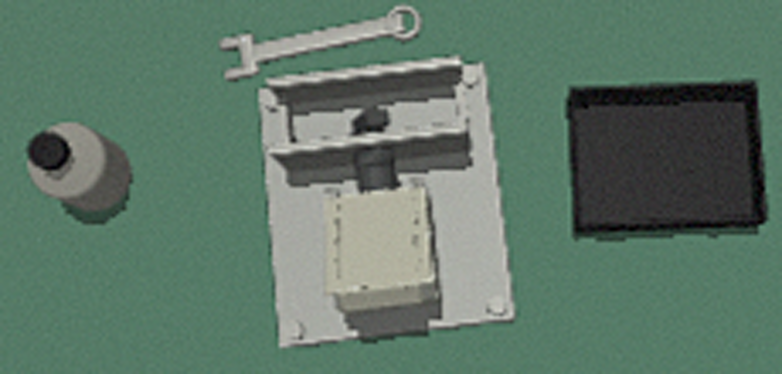

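The crop shows the plate corners at (280,347), (514,319), (484,63) and (261,88). The head is near (372,122), inside the gap, and the cover panel's free edge runs from (327,292) to (430,277).

Run:
```python
from h import *
c=cam("top")
f=lambda u,v:((u+.5)/3.4-.5+110,(v+.5)/3.4-.5+155)
W=np.array([ray(c,f(*p),12)[:2] for p in [(280,347),(514,319),(484,63),(261,88)]])
L=np.array([(-155,100),(-155,-100),(70,-100),(70,100)],float)
a,b=L-L.mean(0),W-W.mean(0)
yaw=np.arctan2((a[:,0]*b[:,1]-a[:,1]*b[:,0]).sum(),(a*b).sum())
r=np.array([[np.cos(yaw),-np.sin(yaw)],[np.sin(yaw),np.cos(yaw)]])
t=W.mean(0)-r@L.mean(0)
print("yaw",yaw,"org",t); print("res",(W-(L@r.T+t)).round(1))
for n,p in dict(head=(15,0),cover=(-115,0),hinge=(-45,0)).items(): print(n,r@p+t)
for p in [(327,292),(430,277),(333,190),(425,183)]:
  for z in(98.5,130,150): print(p,z,(r.T@(ray(c,f(*p),z)[:2]-t)).round(1))
```

```text
yaw 0.1255034256322817 org [612.1753948 142.5645152]
res [[ 0.3 -0.8]
 [ 0.6  1.2]
 [-0.6  1.6]
 [-0.2 -1.9]]
head [627.05741646 144.44212843]
cover [498.07989544 128.16948044]
hinge [567.52932984 136.93167551]
(327, 292) 98.5 [-120.8   44.8]
(327, 292) 130 [-123.4   40.8]
(327, 292) 150 [-125.    38.2]
(430, 277) 98.5 [-118.4  -36.4]
(430, 277) 130 [-121.1  -38. ]
(430, 277) 150 [-122.7  -39. ]
(333, 190) 98.5 [-41.2  33.2]
(333, 190) 130 [-46.2  29.5]
(333, 190) 150 [-49.4  27.1]
(425, 183) 98.5 [-44. -40.]
(425, 183) 130 [-48.9 -41.5]
(425, 183) 150 [-52.  -42.4]
```

Emit:
arm_command(
  steps=[
    [[0, 0, 0, 0, 0, 0, 1], [0, 0.3, -0.48, 0, 0, 0, 0.49], [0, 0.7, -0.95, 0, 0, 0, 0], [0, 0.7, -0.95, 0, 0, 0, 0], [0, 0.7, -0.95, 0, 0, 0, 0], [0, 0.7, -0.95, 0, 0, 0, 0], [0, 0.7, -0.95, 0, 0, 0, 0], [0, 0.7, -0.95, 0, 0, 0, 0]],
  ],
  squeeze=20,
)

```text
time_s: 1.1
eef_pos: [362.8, -155.7, 245.3]
ee_rot: [0.0, 0.998, 0.063, 0.0]
force: [-0.5, -1.1, 0.8]
grip_width: 0.0
grip_force: 0.0
```

Emit:
arm_command(
  steps=[
    [[0, 0.58, -0.88, 0, 0, 0, 0], [0, 0.58, -0.88, 0, 0, 0, 0], [0, 0.58, -0.88, 0, 0, 0, 0], [0, 0.58, -0.88, 0, 0, 0, 0], [0, 0.58, -0.88, 0, 0, 0, 0], [0, 0.58, -0.88, 0, 0, 0, 0], [0, 0, 0, 0, 0, 0, 0], [0, 0, 0, 0, 0, 0, 0]],
  ],
)

```text
time_s: 2.1
eef_pos: [501.3, 125.9, 245.0]
ee_rot: [0.0, 0.998, 0.063, -0.0]
force: [-0.2, 0.8, 0.3]
grip_width: 0.006
grip_force: 0.0
```

Run:
```python
from h import *
s=sense(); print(s["time_s"],s["eef_pos"],s["ee_rot"])
im=capture("wrist"); cv2.imwrite("pics/w1.png",im[:,:,::-1])
c=cam("wrist",s)
for p in [(15,0,95),(-108,0,140),(0,80,105),(0,-80,105),(52,80,85),(52,-80,85)]:
  y=.1255; P=[612.2+p[0]*np.cos(y)-p[1]*np.sin(y),142.6+p[0]*np.sin(y)+p[1]*np.cos(y),p[2]]
  print(p,proj(c,P).round())
```

```text
2.1 [501.2939192  125.87264548 244.95554927] [ 1.22645596e-04  9.98003279e-01  6.31601098e-02 -4.90103860e-04]
(15, 0, 95) [252.  28.]
(-108, 0, 140) [252. 182.]
(0, 80, 105) [156.  45.]
(0, -80, 105) [348.  45.]
(52, 80, 85) [157. -18.]
(52, -80, 85) [346. -18.]
```

View pics/w1.png

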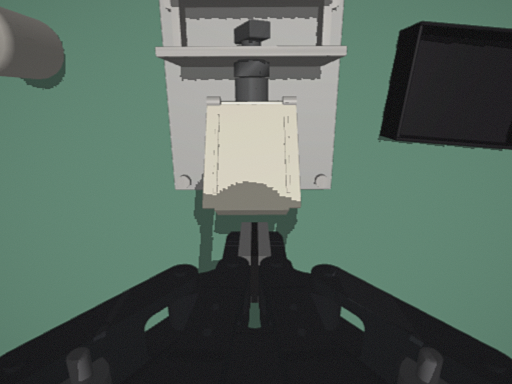

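The wrist view matches the prediction: bracket edge at v≈47 from u=157 to 346, head at (252,30), cover spanning v=100–205 and fingers centred on u≈255. Descending onto the cover.

Emit:
arm_command(
  steps=[
    [[0, 0.06, -0.04, 0.7, 0, 0, 0], [0, 0, 0, 0.6, 0, 0, 0], [0, 0, 0, 0.4, 0, 0, 0], [0, 0, 0, 0.4, 0, 0, 0], [0, 0, 0, 0.2, 0, 0, 0], [0, 0, 0, 0.1, 0, 0, 0], [0, 0, 0, 0, 0, 0, 0]],
  ],
)

```text
time_s: 3.02
eef_pos: [504.5, 128.4, 125.6]
ee_rot: [0.0, 0.998, 0.063, 0.0]
force: [-0.5, -1.2, 0.1]
grip_width: 0.001
grip_force: 0.2
```

Emit:
arm_command(
  steps=[
    [[0, 0, 0, 0.1, 0, 0, 0], [0, 0, 0, 0.08, 0, 0, 0], [0, 0, 0, 0, 0, 0, 0]],
  ],
)

```text
time_s: 3.4
eef_pos: [504.3, 128.6, 116.4]
ee_rot: [0.0, 0.998, 0.063, -0.0]
force: [-1.3, -1.7, 1.4]
grip_width: -0.003
grip_force: 0.9
```

Emit:
arm_command(
  steps=[
    [[0, 0, 0, 0.04, 0, 0, 0], [0, 0, 0, 0.04, 0, 0, 0], [0, 0, 0, 0, 0, 0, 0]],
  ],
)

```text
time_s: 3.78
eef_pos: [504.3, 128.7, 112.3]
ee_rot: [-0.0, 0.998, 0.063, -0.0]
force: [-1.5, -1.4, 4.9]
grip_width: 0.0
grip_force: 2.3
```

Emit:
arm_command(
  steps=[
    [[0, 0, 0, 0.03, 0, 0, 0], [0, 0, 0, 0.03, 0, 0, 0], [0, 0, 0, 0, 0, 0, 0]],
  ],
)

```text
time_s: 4.15
eef_pos: [504.5, 128.7, 111.8]
ee_rot: [0.0, 0.998, 0.063, 0.001]
force: [-12.4, -2.1, 30.1]
grip_width: 0.002
grip_force: 15.0
```

Emit:
arm_command(
  steps=[
    [[0, 0, 0, -0.2, 0, 0, 0], [0, 0, 0, -0.9, 0, 0, 0], [0, 0, 0, -0.9, 0, 0, 0], [0, 0, 0, -0.5, 0, 0, 0], [0, 0, 0, 0, 0, 0, 0], [0, 0, 0, 0, 0, 0, 0], [0, 0, 0, 0, 0, 0, 0]],
  ],
)

```text
time_s: 5.03
eef_pos: [504.0, 128.6, 233.0]
ee_rot: [-0.0, 0.998, 0.063, -0.001]
force: [0.4, -0.1, 1.1]
grip_width: -0.003
grip_force: 0.0
```

Run:
```python
from h import *
s=sense(); print(s["time_s"],s["eef_pos"])
a=capture("wrist"); b=capture("side")[180:290,170:330]
b=cv2.resize(b,None,fx=3.4,fy=3.4)
a=np.vstack([a,]); H=max(a.shape[0],b.shape[0])
pad=lambda i:np.pad(i,((0,H-i.shape[0]),(0,0),(0,0)))
o=np.hstack([pad(a),pad(b)]); cv2.imwrite("pics/w2.png",cv2.resize(o,(800,int(800*H/o.shape[1])),interpolation=cv2.INTER_AREA)[:,:,::-1])
```

```text
5.025 [503.99905376 128.6362218  232.95483925]
```

View pics/w2.png

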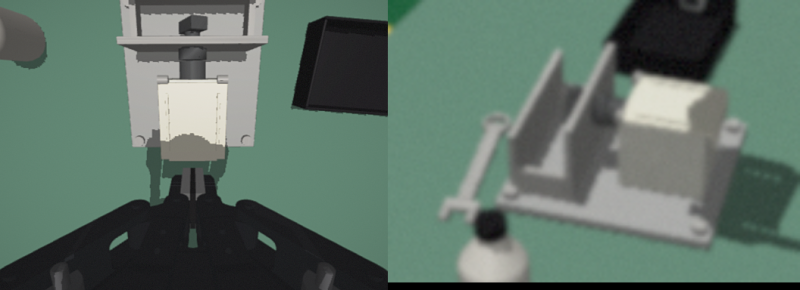

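The side view shows the cover level and shut with the gripper clear, and the tray and bottle undisturbed. Next I move over the head with the gripper open.

Emit:
arm_command(
  steps=[
    [[0.3, 0.84, 0, 0, 0, 0, 0], [1, 0.84, 0, 0, 0, 0, 0], [1, 0.84, 0, 0, 0, 0, 0], [1, 0, 0, 0, 0, 0, 0], [1, 0, 0, 0, 0, 0, 0]],
  ],
)

```text
time_s: 5.75
eef_pos: [628.8, 144.5, 233.8]
ee_rot: [-0.0, 0.998, 0.063, -0.001]
force: [-0.8, 0.3, -0.0]
grip_width: 0.993
grip_force: 0.0
```

Run:
```python
from h import *
s=sense(); print(s["time_s"],s["eef_pos"],s["grip_width"],s["ee_rot"])
cv2.imwrite("pics/w3.png",capture("wrist")[:,:,::-1])
c=cam("wrist",s)
y=.1255
for p in [(15,0,75),(15,0,95),(-8,80,105),(-8,-80,105),(0,80,105),(0,-80,105),(52,80,85),(52,-80,85),(60,80,85),(60,-80,85),(70,100,12),(70,-100,12)]:
  P=[612.2+p[0]*np.cos(y)-p[1]*np.sin(y),142.6+p[0]*np.sin(y)+p[1]*np.cos(y),p[2]]
  print(p,proj(c,P).round(1))
```

```text
5.75 [628.7806393  144.54104496 233.81412317] 0.9933631396919159 [-1.33677856e-05  9.98003051e-01  6.31630811e-02 -5.78999205e-04]
(15, 0, 75) [254.5 172.3]
(15, 0, 95) [254.6 177.6]
(-8, 80, 105) [168.2 204.2]
(-8, -80, 105) [340.9 204.6]
(0, 80, 105) [167.5 196. ]
(0, -80, 105) [341.6 196.4]
(52, 80, 85) [169.  136.3]
(52, -80, 85) [340.3 136.7]
(60, 80, 85) [168.3 127.7]
(60, -80, 85) [341.1 128.1]
(70, 100, 12) [167.8 112.3]
(70, -100, 12) [341.3 112.7]
```

View pics/w3.png

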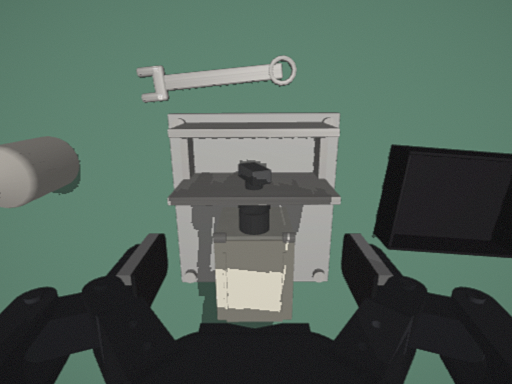

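The wrist view shows the bracket top at v≈195–203, u 169–338, and the rear plate top at v≈127–136. The tilted head is at (238–271, 161–184). I'll check the edges numerically.

Run:
```python
from h import *
g=cv2.imread("pics/w3.png",0).astype(int)
for u in (185,205,300,325): print(u,"R",120,g[120:142,u],"B",190,g[190:210,u])
print("bracket ends",160,g[200,160:180].tolist(),330,g[200,330:350].tolist())
print("rear ends",g[132,160:180].tolist(),g[132,330:350].tolist())
```

```text
185 R 120 [153 131  91  78  81  83  82  82  80 153 170 168 168 167 168 166 170 108
  94 160 172 171] B 190 [ 75  77  76  74  76  77  75  88  98  97  94  98  97  92  97 137 167 169
 168 167]
205 R 120 [173 175 124  89  82  84  83  82  85 162 173 167 164 167 166 167 166 107
 128 166 173 173] B 190 [75 76 75 76 77 76 76 92 98 97 95 96 97 98 97 86 94 96 96 95]
300 R 120 [178 158 104  83  86  85  85  85 117 180 184 181 176 178 176 178 156 108
 163 176 175 173] B 190 [74 76 76 75 77 73 74 93 97 94 91 92 94 94 89 92 94 94 93 91]
325 R 120 [178 185 174 119  86  83  83  87 132 184 188 183 179 178 181 184 147 133
 165 172 170 169] B 190 [ 80  81  77  75  75  73  74  90  94  93  92  92  91  92 122 164 171 169
 168 167]
bracket ends 160 [120, 120, 119, 119, 121, 120, 117, 138, 139, 101, 93, 92, 92, 94, 94, 94, 94, 94, 93, 94] 330 [92, 129, 164, 161, 161, 163, 162, 162, 163, 161, 135, 103, 118, 119, 118, 121, 121, 120, 119, 120]
rear ends [120, 120, 119, 118, 120, 120, 118, 137, 162, 168, 167, 166, 166, 167, 167, 166, 165, 166, 166, 166] [179, 178, 178, 179, 178, 180, 180, 180, 177, 149, 103, 118, 120, 119, 120, 119, 121, 121, 119, 120]
```

Pose agrees to about 1 mm. Descending into the gap.

Emit:
arm_command(
  steps=[
    [[1, 0, -0.02, 0.8, 0, 0, 0], [1, 0, 0, 0.8, 0, 0, 0], [1, 0, 0, 0.6, 0, 0, 0], [1, 0, 0, 0.4, 0, 0, 0], [1, 0, 0, 0.2, 0, 0, 0], [1, 0, 0, 0, 0, 0, 0]],
  ],
)

```text
time_s: 6.55
eef_pos: [628.9, 145.5, 94.6]
ee_rot: [-0.0, 0.998, 0.063, -0.0]
force: [-0.0, 0.8, 0.9]
grip_width: 1.001
grip_force: 0.0
```

Emit:
arm_command(
  steps=[
    [[1, 0, 0, 0.2, 0, 0, 0], [1, 0, 0, 0.2, 0, 0, 0], [1, 0, 0, 0.08, 0, 0, 0], [1, 0, 0, 0, 0, 0, 0]],
  ],
)

```text
time_s: 7.05
eef_pos: [629.1, 145.5, 70.0]
ee_rot: [-0.0, 0.998, 0.063, -0.0]
force: [0.6, 0.8, 0.9]
grip_width: 0.999
grip_force: 0.0
```

Emit:
arm_command(
  steps=[
    [[0.5, 0, 0, 0, 0, 0, 0], [0.4, 0, 0, 0, 0, 0, 0], [0.3, 0, 0, 0, 0, 0, 0], [0, 0, 0, 0, 0, 0, 0], [0, 0, 0, 0, 0, 0, 0], [0, 0, 0, 0, 0, 0, 0], [0, 0, 0, 0, 0, 0, 0], [0, 0, 0, 0, 0, 0, 0]],
  ],
  squeeze=60,
)

```text
time_s: 8.05
eef_pos: [629.5, 145.2, 70.7]
ee_rot: [0.0, 0.998, 0.063, 0.0]
force: [-1.0, -5.2, 4.7]
grip_width: 0.224
grip_force: 58.5
```

Run:
```python
from h import *
s=sense(); print(s["time_s"],s["eef_pos"],s["grip_width"],s["grip_width"]*85,s["grip_force"],s["force"],s["wrist_torque"])
a=capture("wrist");b=cv2.resize(capture("side")[180:290,170:330],None,fx=2,fy=2)
o=np.hstack([a[:,130:390],np.pad(b,((0,384-b.shape[0]),(0,0),(0,0)))]); cv2.imwrite("pics/w4.png",o[:,:,::-1])
```

```text
8.05 [629.45437074 145.16061594  70.69263339] 0.22434694144987358 19.069490023239254 58.52808058261871 [-0.98823132 -5.17869998  4.66921153] [-0.61210969  0.21918023  0.0326039 ]
```

View pics/w4.png

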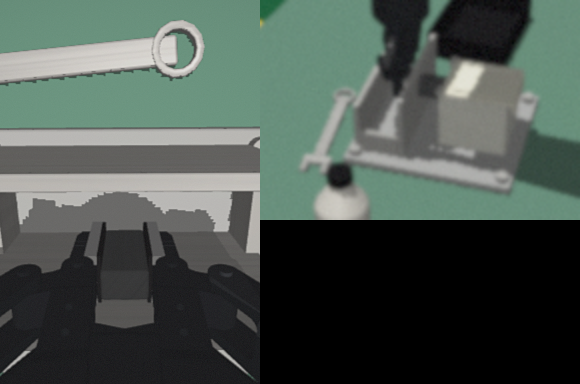

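The wrist view shows the head upright between both pads at (125,265). The opening is about 19 mm, close to the 20 mm across the flats, with 58 N grip. The cover is shut in the side view.

```bash
python3 -c "
from rig import *
print(finish_job())"
```

```text
the job is handed in; nothing more can be done
None
```

The job is handed in: the cover is latched shut with the gripper off it, and the tee bolt head is held upright at about 58 N; the tray, oil bottle and spanner were left alone (no verdict was returned).

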